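# Load the pack's cells into the tester in order

### The arm

A 6-joint arm with a two-finger parallel gripper is mounted at the origin on the work surface. World frame = base frame: x ahead of the robot, y to its left, z up, the work surface at z = 0. Lengths are in m, angles in rad, forces in N, time in s.
With the tool pointing down it reaches from about 0.35 to 0.775 m from the base axis. Payload 7.3 kg.
Tool frame: the origin (TCP) lies at the very end of the fingers, on their centre line; the grasp point (between the pads) lies 19 mm behind it; z points along the fingers, y is the line along which they close (so a half turn about z gives the same grasp; the last joint's range is limited). The gripper opens to 92 mm and grips with 3 to 60 N. Pads are 19 mm wide; open, the fingers measure 130 mm over their backs; the gripper's body (75 mm by 190 mm) begins 47 mm behind the grasp point.
Start: joints at [-1.484, 0.342, 1.524, -0, 1.275, -0.146], TCP at [0.121, -0.511, 0.227] pointing down, gripper open.
Joint ranges: [-2.53, 2.53], [-0.77, 2.02], [0.04, 2.7], [-1, 4.14], [0.28, 2.66], [-3.11, 3.11]. Speed limits (rad/s): [2.57, 2.57, 3.14, 3.14, 3.14, 3.14].

### API

Orientations are given as a rotation vector (axis times angle).
In Python, from plant import r gives the robot as it stands.
- The arm moves only by the shell command python3 -m pendant 'ROWS' [FORCE]. ROWS is JSON, a list that holds one entry, the list of rows, each a list of 5 numbers: the opening, from -1 (shut) to 1 (fully open), so that 0 is half open, then the shift along the world's x, y, z in mm, then the turn about the world's z in degrees. A call has 1 to 5 rows; each row shifts and turns the commanded pose from where the row before left it; what a row does not reach is not made up. A row lasts 1/12 s, in which the tool goes at most 41.7 mm and 7.16 degrees, less where a joint would pass 70% of its speed; a pose out of reach is approached as far as the arm can. A call is refused whole if a number of a shift passes 41.7 or a number of a turn 7.16, either way. A call with a gripper value outside its range is refused whole. The fingers move at their own pace and stop on an object; FORCE is the grip in N (left out, the last holds). Time passes only in rows, so rows that do not move let the fingers close. It gives the time, the measured TCP pose, the force, the opening and the grip force at its end, in the units of the state.
- r.get_state(): the state, without advancing time (a new reading comes with each control period).
- r.snapshot(name): name is "side" or "top" or "wrist"; returns (picture, depth): 384x512x3 uint8, blue, green, red; 384x512 float32, m along the optical axis (not along the pixel's ray), 0 where there is no reading.
- r.camera_params(name): a dict with "fx", "fy", "cx", "cy" (pixels), "k1" (the pictures are not rectified: a ray, as slopes to the right and down, at radius r is drawn at 1 + k1 r^2 times it, then the intrinsics apply), "extrinsics" (4x4, takes a point from camera to world coordinates); the wrist camera has in their place "mount" (4x4, takes a point from camera to tool coordinates, whose origin is the TCP and whose axes are the flange's). Camera axes: x right, y down, z forward; pixel columns grow to the right and rows downward; lengths in m; the calibration is good to about 2 mm. A picture is of the moment at which its call begins: read the wrist's pose just before it. camera_params takes no time and is no camera call.
- r.hand_in(): hands the job in; it is judged then, once.
Trained networks look in the newest picture that a camera, given by its name, has taken for a name from the list of things; names that differ only in an ending like _2 or _b are one class to them, and where a whole thing is asked for, a point or a joint stands for the part that bears it (a point fixed in the world has none). Each returns a list of dicts, best first, with "p" (0 to 1); they miss things now and then, are a little off and sometimes report something else, mostly with a low value. They report only what shows in the picture. A call takes as long as a camera call.
- r.boxes_of(label, camera): "bbox" ([left, top, right, bottom] in pixels, round what is visible of it).
- r.trace(label, camera): "mask" (384x512 bool, what is visible of it) and "bbox" ([left, top, right, bottom] in pixels, round what is visible of it).
The state is a dict: "time": time; "qpos": joint angles; "qvel": joint speeds; "joint_efforts": joint torques, N m; "tool_pos": TCP position; "tool_rot": TCP orientation; "ft_force": force on the tool from outside, world axes, zero at the start; "wrist_torque": the same for the moment, N m; "finger_gap": finger opening in m; "gripper_force": force on a finger pad.
Only numpy, scipy, OpenCV 4.12 (cv2) and the standard library are available. Lean on these libraries where they do the work, as an engineer would, in place of code of your own. Each camera call takes 0.05 s, during which the arm holds its last target. There are 200 camera calls.

### The job

The three long cells in the tray came out of a scooter battery in this order and head to tail; load them into the cell tester, which numbers its results in the order the bays are filled: the cell next to the tray's handle goes into bay 1 (beside the display) first, then the middle cell into bay 2, then the last into bay 3. Every cell must lie flat and home in its bay with its + button at the top against the fixed contact and the spring slider pressing on its flat end (push the slider back to make room). Leave the other things on the bench where they are.

Things in the scene. Friction and masses are not known exactly. Their poses are not given: they have to be found in the camera images.
- tester: Bench cell tester, fixed: grey case 305 mm wide, 220 mm long, its face sloping 25 deg, rising away from the robot. Origin on the table under its middle; x points away from the robot at yaw 0, y left, z up. Up the slope = (0.906,0,0.423), straight out of the face = (-0.423,0,0.906) in its axes. Display, knob and switch on the left (+y) of the face; to their right three alike bays, 75 mm apart.
- bay1_mid (a point): Middle of bay 1, the bay next to the display (1 white dot on the rail at its head): where the centre of a cell is when home, 22 mm out from the face; it lies up the slope, underside 6 mm off the face, in two black V rests (38 mm wide, 12 mm long, 16 mm tall, centred 45 mm down and 42 mm up the slope from here); between them clear for fingers. Axes as tester.
- bay1_plus (a point): Point on bay 1's fixed brass contact at its top end, 70 mm up the slope from bay1_mid: where the tip of the cell's + button is when home. The contact and the block behind it stand 28 mm out from the face, 30 mm wide. Rests, contact and slider are slippery plastic and polished brass.
- slider1 (a joint): Spring slider at bay 1's low end, m: 0 at rest (its face 62 mm down the slope from bay1_mid, 132 mm from the fixed contact), pushed down the slope to at most 0.022; 0.008 with a cell home. 4 to 6.5 N; let go, it slides a cell up to the contact. Black tab 26 mm wide, standing 46 mm out from the face: a cell parallel to the face, underside 30 to 40 mm off it, pushes it and clears the contact.
- bay2_mid (a point): Middle of bay 2, the middle bay (2 white dots at its head): where the centre of a cell is when home, 22 mm out from the face; it lies up the slope, underside 6 mm off the face, in two black V rests (38 mm wide, 12 mm long, 16 mm tall, centred 45 mm down and 42 mm up the slope from here); between them clear for fingers. Axes as tester.
- bay2_plus (a point): Point on bay 2's fixed brass contact at its top end, 70 mm up the slope from bay2_mid: where the tip of the cell's + button is when home. The contact and the block behind it stand 28 mm out from the face, 30 mm wide. Rests, contact and slider are slippery plastic and polished brass.
- slider2 (a joint): Spring slider at bay 2's low end, m: 0 at rest (its face 62 mm down the slope from bay2_mid, 132 mm from the fixed contact), pushed down the slope to at most 0.022; 0.008 with a cell home. 4 to 6.5 N; let go, it slides a cell up to the contact. Black tab 26 mm wide, standing 46 mm out from the face: a cell parallel to the face, underside 30 to 40 mm off it, pushes it and clears the contact.
- bay3_mid (a point): Middle of bay 3, the bay farthest from the display (3 white dots at its head): where the centre of a cell is when home, 22 mm out from the face; it lies up the slope, underside 6 mm off the face, in two black V rests (38 mm wide, 12 mm long, 16 mm tall, centred 45 mm down and 42 mm up the slope from here); between them clear for fingers. Axes as tester.
- bay3_plus (a point): Point on bay 3's fixed brass contact at its top end, 70 mm up the slope from bay3_mid: where the tip of the cell's + button is when home. The contact and the block behind it stand 28 mm out from the face, 30 mm wide. Rests, contact and slider are slippery plastic and polished brass.
- slider3 (a joint): Spring slider at bay 3's low end, m: 0 at rest (its face 62 mm down the slope from bay3_mid, 132 mm from the fixed contact), pushed down the slope to at most 0.022; 0.008 with a cell home. 4 to 6.5 N; let go, it slides a cell up to the contact. Black tab 26 mm wide, standing 46 mm out from the face: a cell parallel to the face, underside 30 to 40 mm off it, pushes it and clears the contact.
- tray: Grey tray, fixed, 270 x 180 mm, floor 6 mm thick, rim 14 mm high, a bar handle sticking out 31 mm at one short end. Origin under its middle; x along the 270 mm, away from the handle end; z up. Three places, at x -75 (next to the handle, 1 white dot), 0 and +75 mm: a cell lies level along y, axis 28 mm above the table, on V rests 45 mm either side of its middle; between them clear for fingers.
- cell1: Battery cell in the tray's first place, next to the tray's handle: round, 32 mm diameter, 140 mm long over all, 0.28 kg, slate-blue jacket. Origin at its centre (70 mm from each end); x along the cell to its + end, which has a 14 mm steel button standing 3 mm out of a white ring; the other end is flat. At the start its + end points to the tray's +y.
- cell1_plus (a point): Tip of cell 1's + button, 70 mm from the cell's centre on its axis.
- cell2: Battery cell in the tray's second (middle) place: round, 32 mm diameter, 140 mm long over all, 0.28 kg, slate-blue jacket. Origin at its centre (70 mm from each end); x along the cell to its + end, which has a 14 mm steel button standing 3 mm out of a white ring; the other end is flat. At the start its + end points to the tray's -y.
- cell2_plus (a point): Tip of cell 2's + button, 70 mm from the cell's centre on its axis.
- cell3: Battery cell in the tray's third place, farthest from the handle: round, 32 mm diameter, 140 mm long over all, 0.28 kg, slate-blue jacket. Origin at its centre (70 mm from each end); x along the cell to its + end, which has a 14 mm steel button standing 3 mm out of a white ring; the other end is flat. At the start its + end points to the tray's +y.
- cell3_plus (a point): Tip of cell 3's + button, 70 mm from the cell's centre on its axis.
- screwdriver: Black-handled screwdriver, 190 mm, lying on the table between tray and tester. Leave alone. Origin under its middle.
- short_cell: Short cell, 32 mm diameter, 70 mm tall, standing upright between tray and tester. Not part of the job. Origin under it.
- tape_roll: Roll of black tape, 68 mm across, 24 mm high, lying flat near the far end between tray and tester. Leave alone. Origin under its middle.

How it is judged:
By the outcome, as a careful person would: the job done as asked, in the order asked, and still so for the second after the job is handed in, with the robot touching nothing.
It also fails if it takes over 72 s, if anything falls off the work surface, if the arm or the gripper's body presses on something with over 40 N, if the wrist force passes 120 N, or if a joint passes its speed limit or range.

## Working session

There is one attempt and no reset: what is moved stays moved. The work goes in short steps, Python scripts to look and compute and a shell command to move; the robot and the scene stay as the last step left them, time stands still between calls to the robot, and variables do not carry over. Pictures are saved under pics/ and viewed, at most 10 in all, crops included, and the job is handed in when it is done.

```bash
mkdir -p pics; ls
cat > h.py <<'E'
import numpy as np, cv2
from scipy.spatial.transform import Rotation as R
from plant import r
def look(n,save=None):
    s=r.get_state(); im,d=r.snapshot(n); p=r.camera_params(n)
    if 'extrinsics' in p: T=np.array(p['extrinsics'])
    else:
        W=np.eye(4); W[:3,:3]=R.from_rotvec(s['tool_rot']).as_matrix(); W[:3,3]=s['tool_pos']; T=W@np.array(p['mount'])
    if save: cv2.imwrite('pics/'+save,im)
    return im,d,p,T
def cloud(d,p,T):
    h,w=d.shape; u,v=np.meshgrid(np.arange(w),np.arange(h))
    K=np.array([[p['fx'],0,p['cx']],[0,p['fy'],p['cy']],[0,0,1.]])
    q=cv2.undistortPoints(np.stack([u,v],-1).reshape(-1,1,2).astype(float),K,np.array([p['k1'],0,0,0.])).reshape(h,w,2)
    P=np.dstack([q*d[...,None],d])
    P=P@T[:3,:3].T+T[:3,3]; P[d<=0]=np.nan
    return P
E
python3 - <<'E'
from h import *
a,d,p,T=look('top'); print(T.round(3))
b,d2,p2,T2=look('side')
cv2.imwrite('pics/a.png',cv2.resize(np.vstack([a,b]),(800,1200))[:600]); cv2.imwrite('pics/b.png',cv2.resize(b,(800,600)))
P=cloud(d,p,T)
for l in ['tester','tray','cell1','cell1_plus','slider1','screwdriver','short_cell','tape_roll']:
    print(l,[(round(x['p'],2),np.round(x['bbox']).tolist(),np.nanmedian(P[x['mask']],0).round(3).tolist()) for x in r.trace(l,'top')])
s=r.get_state();print(s['time'],s['tool_pos'],s['tool_rot'],s['finger_gap'])
E
```

```text
pics
[[ 0.019 -0.984  0.177  0.392]
 [-0.999 -0.025 -0.034 -0.01 ]
 [ 0.038 -0.176 -0.984  1.057]
 [ 0.     0.     0.     1.   ]]
tester [(0.79, [67.0, 137.0, 206.0, 234.0], [0.583, 0.222, 0.095]), (0.2, [318.0, 214.0, 378.0, 232.0], [0.508, -0.273, 0.042])]
tray [(0.6, [68.0, 134.0, 207.0, 230.0], [0.583, 0.223, 0.095]), (0.55, [297.0, 139.0, 386.0, 261.0], [0.562, -0.262, 0.007])]
cell1 [(0.9, [308.0, 154.0, 364.0, 175.0], [0.654, -0.248, 0.041]), (0.84, [312.0, 182.0, 370.0, 205.0], [0.58, -0.256, 0.042]), (0.69, [320.0, 214.0, 375.0, 233.0], [0.507, -0.27, 0.042])]
cell1_plus []
slider1 [(0.58, [117.0, 213.0, 134.0, 216.0], [0.505, 0.249, 0.092]), (0.5, [184.0, 205.0, 197.0, 220.0], [0.513, 0.103, 0.086]), (0.41, [146.0, 211.0, 164.0, 222.0], [0.509, 0.178, 0.09])]
screwdriver [(0.89, [224.0, 212.0, 234.0, 279.0], [0.415, 0.009, 0.023]), (0.2, [70.0, 134.0, 209.0, 231.0], [0.582, 0.223, 0.095])]
short_cell [(0.7, [236.0, 171.0, 248.0, 189.0], [0.607, -0.012, 0.066])]
tape_roll [(0.54, [223.0, 135.0, 254.0, 161.0], [0.693, -0.002, 0.022])]
0.5 [ 0.12115389 -0.51083958  0.22672597] [3.12025174e+00 3.64891122e-01 1.93084402e-05] 0.09186494458725808
```

View pics/a.png

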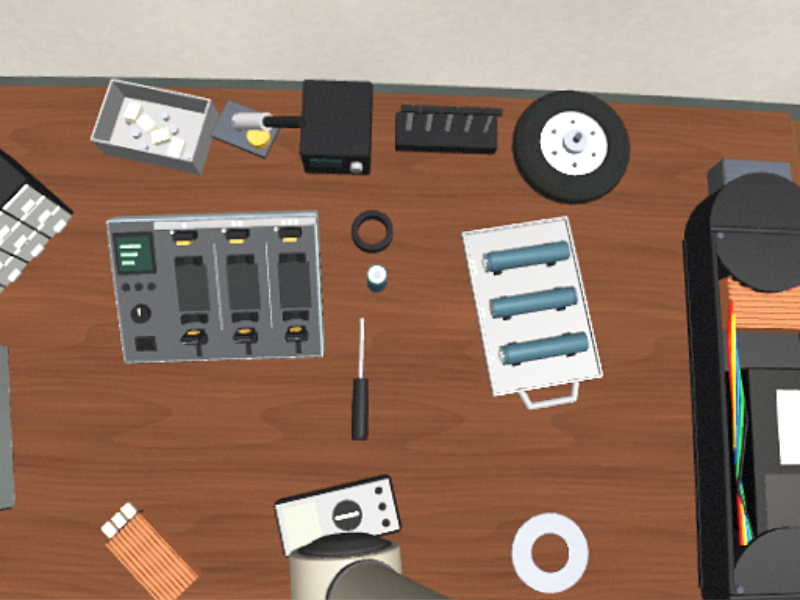

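View pics/b.png

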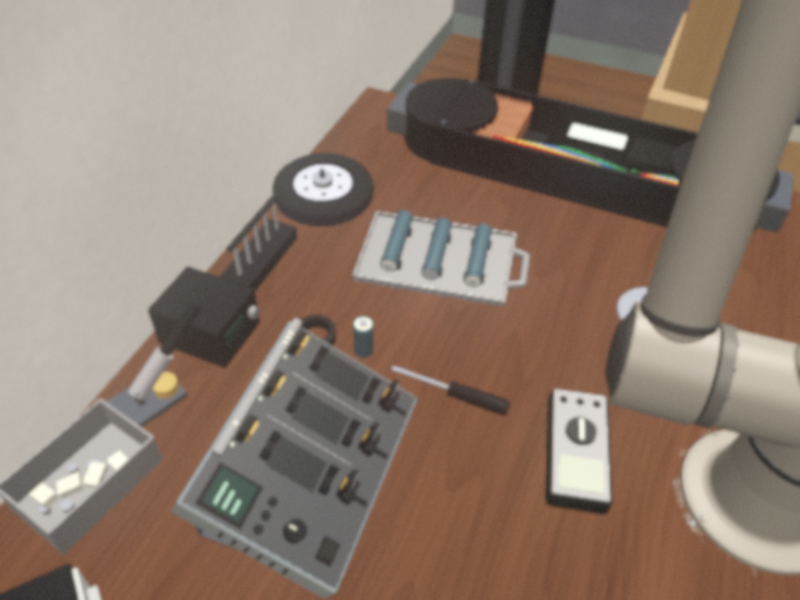

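```bash
python3 -m pendant '[[[0.3,38,20,5,7.1],[0.3,38,20,5,7.1],[0.3,38,20,5,7.1],[0.3,38,20,5,7.1],[0.3,38,20,5,7.1]]]' 30 | tail -c 300; python3 -m pendant '[[[0.3,38,20,5,7.1],[0.3,38,20,5,7.1],[0.3,38,20,0,7.1],[0.3,38,20,0,7.1],[0.3,38,20,0,7.1]]]' | tail -c 300;python3 -m pendant '[[[0.3,38,20,0,7.1],[0.3,38,20,0,7.1],[0.3,0,0,0,0],[0.3,0,0,0,0]]]' | tail -c 300
cat >> h.py <<'E'
def cells(n='wrist'):
    im,d,p,T=look(n,'w_%.2f.png'%r.get_state()['time']); P=cloud(d,p,T); out=[]
    for x in r.trace('cell1',n):
        if x['p']<.4: continue
        q=P[x['mask']]; q=q[np.isfinite(q[:,2])]; z=np.percentile(q[:,2],95); q=q[q[:,2]>z-.012]
        rect=cv2.minAreaRect((q[:,:2]*1000).astype(np.float32)); (c,wh,a)=rect
        if wh[0]<wh[1]: a+=90
        out.append((round(x['p'],2),np.round(c,1).tolist(),np.round(wh,1).tolist(),round((a+90)%180-90,1),round(z*1000,1)))
    return sorted(out,key=lambda o:o[1][0]),P
E
python3 - <<'E'
from h import *
o,P=cells()
for x in o: print(x)
s=r.get_state();print(s['time'],s['tool_pos'],s['tool_rot'],s['qpos'],s['finger_gap'])
E
ls pics
```

```text
time: 0.92
tool_pos: [0.3057, -0.4134, 0.2512]
tool_rot: [2.857, 1.306, 0.0]
ft_force: [0.5, -1.1, -0.5]
finger_gap: 0.0633
gripper_force: 0.0
time: 1.33
tool_pos: [0.4898, -0.3163, 0.2607]
tool_rot: [2.321, 2.116, 0.0]
ft_force: [1.3, -1.5, 0.6]
finger_gap: 0.0594
gripper_force: 0.0
time: 1.67
tool_pos: [0.5633, -0.2773, 0.2595]
tool_rot: [-2.045, -2.383, 0.0]
ft_force: [-0.8, -1.0, 0.3]
finger_gap: 0.0599
gripper_force: 0.0
(0.93, [510.0, -272.6], [30.8, 140.0], -79.4, np.float64(43.6))
(0.93, [583.9, -260.5], [30.7, 140.1], -78.7, np.float64(43.8))
(0.92, [657.5, -247.5], [30.9, 140.4], -79.0, np.float64(43.6))
1.7667 [ 0.56132134 -0.27910066  0.26020774] [-2.05059047e+00 -2.37919917e+00  8.84222057e-04] [-5.83355942e-01  5.15595662e-01  1.15745424e+00 -4.77710583e-04
  1.46926089e+00 -7.31399219e-01] 0.05975452847306393
a.png
b.png
w_1.67.png
```

View pics/w_1.67.png

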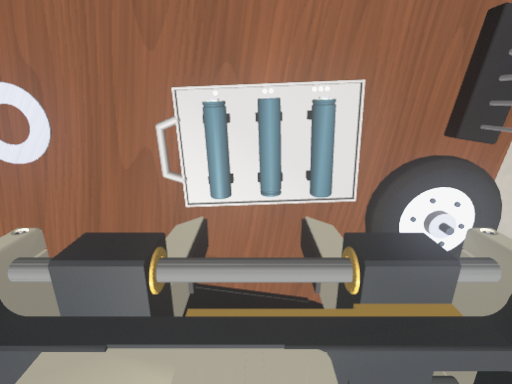

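```bash
cat >> h.py <<'E'
def hmap(P,yaw,res=0.5):
    # face coordinates: u horizontal-projected up-slope unit (slope), v left
    c,s=np.cos(yaw),np.sin(yaw); U=np.array([.906308*c,.906308*s,.422618]); V=np.array([-s,c,0]); N=np.cross(U,V)
    q=P.reshape(-1,3); q=q[np.isfinite(q).all(1)]
    return q@U*1000,q@V*1000,q@N*1000,U,V,N
E
python3 - <<'E'
from h import *
im,d,p,T=look('top'); P=cloud(d,p,T)
m=r.trace('tester','top')[0]['mask']
m=cv2.dilate(m.astype(np.uint8),np.ones((5,5)))>0
Q=P.copy(); Q[~m]=np.nan
for deg in [0,3]:
    u,v,n,U,V,N=hmap(Q,np.radians(deg))
    h,e=np.histogram(n,bins=np.arange(n.min(),n.max(),1)); k=h.argsort()[-4:]; print(deg,[(e[i].round(),h[i]) for i in k])
f=np.abs(n-e[h.argmax()])<6
q=Q.reshape(-1,3); q=q[np.isfinite(q).all(1)][f]
A=np.c_[q[:,:2],np.ones(len(q))]; 
for _ in range(4):
    c,*_=np.linalg.lstsq(A,q[:,2],rcond=None); k=np.abs(A@c-q[:,2])<.003; A=A[k]; q=q[k]
print(c,len(q),'grad yaw',np.degrees(np.arctan2(c[1],c[0])),'slope',np.degrees(np.arctan(np.hypot(c[0],c[1]))))
n0=np.median(n[f]);print('n0',n0,N)
# scatter image of height
img=np.zeros((600,800),np.uint8)
u0,v0=np.median(u),np.median(v)
X=(400-(v-v0)*2.4).astype(int); Y=(300-(u-u0)*2.4).astype(int); ok=(X>0)&(X<798)&(Y>0)&(Y<598)
for x,y,z in zip(X[ok],Y[ok],n[ok]-n0): cv2.rectangle(img,(x-2,y-2),(x+2,y+2),int(np.clip(60+z*4,10,255)),-1)
print(u0,v0)
hi=(n-n0>36)&(n-n0<60); 
for a in np.unique(np.round(v[hi]/37)): 
    k=hi&(np.round(v/37)==a); print('hi',a,k.sum(),v[k].mean().round(1),u[k].min().round(1),u[k].max().round(1),(n[k]-n0).max().round(1))
cv2.imwrite('pics/h.png',img)
E
```

```text
0 [(np.float64(-164.0), np.int64(1084)), (np.float64(-161.0), np.int64(1210)), (np.float64(-162.0), np.int64(1254)), (np.float64(-163.0), np.int64(1258))]
3 [(np.float64(-168.0), np.int64(1168)), (np.float64(-167.0), np.int64(1771)), (np.float64(-165.0), np.int64(1789)), (np.float64(-166.0), np.int64(2043))]
[ 0.46576982  0.02782876 -0.18355622] 8214 grad yaw 3.419236064339388 slope 25.013777276772462
n0 -165.60675075526677 [-0.42203882 -0.02211812  0.906308  ]
577.421199680996 192.22740610114863
hi 2.0 49 77.5 505.6 515.2 48.6
hi 4.0 49 152.9 506.6 514.5 50.0
hi 6.0 50 226.9 506.5 514.1 48.1
```

View pics/h.png

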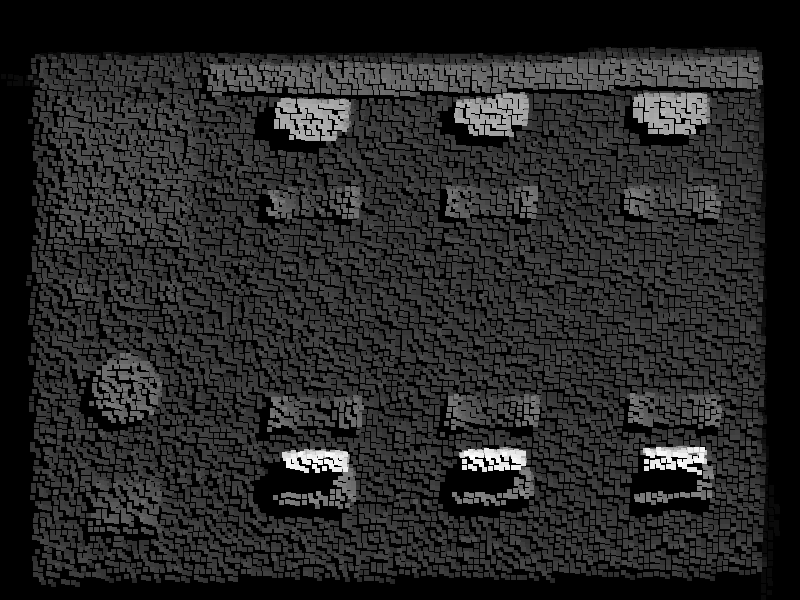

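```bash
python3 -m pendant '[[[0.3,-25,3,-30,1.5],[0.3,-26,3,-30,0],[0.3,0,0,-38,0],[0.3,0,0,-38,0],[0.3,0,0,-38,0]]]' | tail -c 300; python3 -m pendant '[[[0.3,0,0,-25,0],[0.3,0,0,-10,0],[0.3,0,0,0,0]]]'
python3 - <<'E'
from h import *
U=lambda yaw:(np.array([.9063*np.cos(yaw),.9063*np.sin(yaw),.4226]))
y=np.radians(3);c,s=np.cos(y),np.sin(y);U3=U(y);V=np.array([-s,c,0]);N=np.cross(U3,V)
for v in (228,153.7,78.8): print((575.6*U3+v*V+(-165.6+22)*N).round(1))
y=np.radians(3.4);V=np.array([-np.sin(y),np.cos(y),0]);print('U',U(y).round(3),'N',np.cross(U(y),V).round(3))
s=r.get_state();print(s['tool_pos'],np.degrees(2*np.arctan2(s['tool_rot'][1],s['tool_rot'][0]))-90)
E
```

```text
time: 2.28
tool_pos: [0.5096, -0.2742, 0.0863]
tool_rot: [2.021, 2.402, 0.0]
ft_force: [0.2, -0.8, 0.2]
finger_gap: 0.0596
gripper_force: 0.0
time: 2.53
tool_pos: [0.509, -0.2729, 0.0497]
tool_rot: [-2.018, -2.402, 0.001]
ft_force: [0.5, 1.4, 0.9]
finger_gap: 0.0597
gripper_force: 0.0
[569.6 258.2 113.1]
[573.5 184.  113.1]
[577.4 109.2 113.1]
U [0.905 0.054 0.423] N [-0.422 -0.025  0.906]
[ 0.50896048 -0.2729479   0.0496755 ] -350.07984214390615
```

```bash
python3 -m pendant '[[[0.3,1,0,-25,0],[0.3,0,0,-11,0],[0.3,0,0,0,0],[-0.6,0,0,0,0],[-0.6,0,0,0,0]]]' 30; python3 -m pendant '[[[-0.6,0,0,0,0],[-0.6,0,0,0,0],[-0.6,0,0,10,0],[-0.6,0,0,30,0],[-0.6,0,0,30,0]]]'
```

```text
time: 2.95
tool_pos: [0.5126, -0.2735, 0.0171]
tool_rot: [2.017, 2.405, 0.0]
ft_force: [0.2, 0.1, 1.0]
finger_gap: 0.0507
gripper_force: 0.0
time: 3.37
tool_pos: [0.5109, -0.2721, 0.0855]
tool_rot: [-2.016, -2.404, -0.0]
ft_force: [1.5, -0.5, -2.7]
finger_gap: 0.0313
gripper_force: 30.0
```

```bash
python3 -m pendant '[[[-0.6,0,5,35,0],[-0.6,3,20,35,-5],[-0.6,3,31,20,-5.7],[-0.6,3,31,10,-5.7],[-0.6,3,31,0,-5.7]]]' |head -2; python3 -m pendant '[[[-0.6,3,32,0,-5.8],[-0.6,3,32,0,-5.8],[-0.6,3,32,0,-5.8],[-0.6,3,32,0,-5.8],[-0.6,3,32,0,-5.8]]]' |head -2;  python3 -m pendant '[[[-0.6,3,32,0,-5.8],[-0.6,3,32,0,-5.8],[-0.6,3,32,0,-5.8],[-0.6,3,32,0,-5.8],[-0.6,3,32,0,-5.8]]]' |head -2; python3 -m pendant '[[[-0.6,3,30,0,-5.8],[-0.6,3,25,0,-5.8],[-0.6,0,0,0,0],[-0.6,0,0,0,0]]]'
python3 - <<'E'
from h import *
s=r.get_state();print(s['tool_pos'],np.degrees(2*np.arctan2(s['tool_rot'][1],s['tool_rot'][0]))-90,s['qpos'])
im,d,p,T=look('wrist','w2.png')
E
```

```text
time: 3.78
tool_pos: [0.5251, -0.1542, 0.1893]
time: 4.2
tool_pos: [0.5386, 0.0069, 0.1862]
time: 4.62
tool_pos: [0.5535, 0.1669, 0.1861]
time: 4.95
tool_pos: [0.5593, 0.2214, 0.1856]
tool_rot: [3.133, 0.234, -0.001]
ft_force: [0.5, -0.4, -3.0]
finger_gap: 0.0312
gripper_force: 30.0
[0.55929414 0.22142447 0.18555407] -81.45244687493879 [ 2.49654224e-01  5.15059798e-01  1.36489730e+00 -8.03598440e-05
  1.26207680e+00  1.67129204e+00]
```

View pics/w2.png

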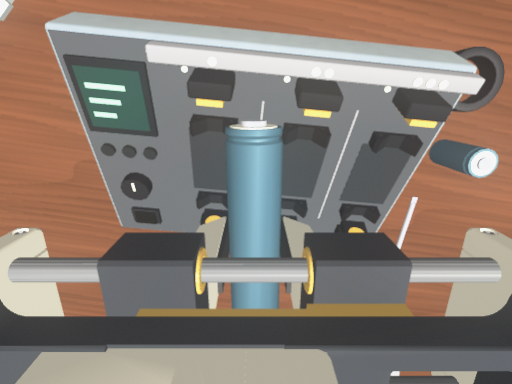

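Run:
```python
from h import *
im,d,p,T=look('wrist'); P=cloud(d,p,T)
# clip region
P[(P[...,2]<.05)]=np.nan
u,v,n,U,V,N=hmap(P,np.radians(3)); k=(u>480)&(u<680)&(v>20)&(v<330)&(n<-100)
u,v,n=u[k],v[k],n[k]
h,e=np.histogram(n,bins=np.arange(-190,-120,1)); n0=e[h.argmax()]; f=np.abs(n-n0)<4
A=np.c_[u,v,np.ones(len(u))]; c,*_=np.linalg.lstsq(A[f],n[f],rcond=None); print('n0',n0,c, 'at mid',c@[575.6,190,1], 'tilt',np.degrees(np.arctan(c[0])))
n=n-A@c
k=(n>22)&(n<34)&(u>630)
for lo,hi in((200,260),(130,190),(50,110)):
    j=k&(v>lo)&(v<hi); print('contact',j.sum(),np.percentile(v[j],[1,99]).round(1),np.percentile(u[j],[1,99]).round(1),np.median(n[j]).round(1))
    j=(n>8)&(n<20)&(v>lo)&(v<hi)&(u>600)&(u<635); print(' rest',j.sum(),np.percentile(v[j],[1,99]).round(1),np.percentile(u[j],[1,99]).round(1))
    j=(n>38)&(n<50)&(v>lo)&(v<hi)&(u<540); print(' slider',j.sum(),np.percentile(v[j],[1,99]).round(1) if j.any() else'',np.percentile(u[j],[1,99]).round(1) if j.any() else '')
# held cell tilt
```

```text
n0 -167 [-4.73942204e-04  4.02802913e-03 -1.67111920e+02] at mid -166.61939539710622 tilt -0.02715488599611378
contact 1021 [214.9 243.9] [646.  662.1] 26.5
 rest 230 [212.5 248.4] [611.9 624.4]
 slider 0  
contact 984 [141.3 169.6] [646.3 662.3] 26.7
 rest 347 [135.8 173.2] [612.4 624.7]
 slider 0  
contact 1026 [66.6 95.6] [646.6 662.8] 26.8
 rest 381 [62.2 99.5] [612.5 624.9]
 slider 0
```

```bash
python3 -m pendant '[[[-0.6,1,19,-8,-2.7],[-0.6,1,19,-8,-2.7],[-0.6,0,0,0,0],[-0.6,0,0,0,0],[-0.6,0,0,0,0]]]' 30
python3 - <<'E'
from h import *
s=r.get_state();print(s['tool_pos'],np.degrees(2*np.arctan2(s['tool_rot'][1],s['tool_rot'][0]))-90)
im,d,p,T=look('wrist'); P=cloud(d,p,T)
m=[x for x in r.trace('cell1','wrist')][0]; print(m['p'],m['bbox'])
q=P[m['mask']]; q=q[np.isfinite(q).all(1)]*1000
q=q[q[:,2]>np.median(q[:,2])-15]
# ridge: top z vs x
for x0 in np.arange(560,650,12):
    k=np.abs(q[:,0]-x0)<4
    if k.sum()>5:
        z=np.percentile(q[k,2],95); kk=k&(q[:,2]>z-6); print(x0,z.round(1),q[kk,1].mean().round(1))
print('xmax',np.percentile(q[:,0],99.5))
E
```

```text
time: 5.47
tool_pos: [0.562, 0.2568, 0.1698]
tool_rot: [3.14, 0.081, -0.0]
ft_force: [-0.9, 0.1, -3.0]
finger_gap: 0.0312
gripper_force: 30.0
[0.56204593 0.25681115 0.16975735] -87.05180951898322
0.57 [225.4, 118.3, 282.2, 308.6]
560 191.4 256.8
572 191.5 257.1
584 191.8 257.8
596 191.7 258.5
608 191.8 259.2
620 191.7 259.8
632 191.0 259.2
xmax 632.3973254911024
```

Run:
```python
from h import *
s=r.get_state();print(s['tool_pos'])
for n in ('top','side','wrist'):
    im,d,p,T=look(n,'x_%s.png'%n); P=cloud(d,p,T)*1000
    k=np.isfinite(P[...,0])&(P[...,0]>595)&(P[...,0]<625)&(np.abs(P[...,1]-258)<18)&(P[...,2]>155)&(P[...,2]<215)
    q=P[k]; print(n,len(q))
    if len(q)>20:
        f=lambda t:np.hypot(q[:,1]-t[0]-(q[:,0]-610)*.055,q[:,2]-t[1])-16
        from scipy.optimize import least_squares
        t=least_squares(f,[258,175],loss='soft_l1').x; print(t,np.abs(f(t)).mean())
    # table z near
    k=np.isfinite(P[...,0])&(np.abs(P[...,0]-560)<40)&(np.abs(P[...,1]-40)<15); print(' table',k.sum(),np.median(P[k][:,2]) if k.any() else '')
```

```text
[0.56222621 0.25689541 0.17003648]
top 73
[258.815906  176.0590882] 1.281542092142687
 table 371 0.2567436655349642
side 0
 table 22 0.9276498348548823
wrist 3135
[259.58201446 175.48911747] 0.4550962549771089
 table 0
```

```bash
cat > c.py <<'E'
from h import *
from scipy.optimize import least_squares
import sys
def cyl(n,c,yaw=3.2,rad=16.):
    """fit held/placed cell near c (mm): axis point and tilt"""
    im,d,p,T=look(n); P=cloud(d,p,T).reshape(-1,3)*1000
    k=np.isfinite(P[:,0])&(np.linalg.norm(P[:,:2]-c[:2],axis=1)<85)&(np.abs(P[:,1]-c[1])<20)
    q=P[k]; ya=np.radians(yaw)
    return q,ya
def fit(n,c,tilt0,yaw=3.2):
    q,ya=cyl(n,c,yaw)
    def dist(t,q):
        a=np.array([np.cos(t[2])*np.cos(t[3]),np.cos(t[2])*np.sin(t[3]),np.sin(t[2])]); w=q-np.array([c[0],t[0],t[1]])
        return np.linalg.norm(w-np.outer(w@a,a),axis=1)-16
    t=np.array([c[1],c[2],np.radians(tilt0),ya])
    q=q[(np.abs(dist(t,q))<9)]
    for b in (6,3,2):
        t=least_squares(dist,t,args=(q,),loss='soft_l1',f_scale=.5).x; g=np.abs(dist(t,q))<b; q=q[g]
    a=np.array([np.cos(t[2])*np.cos(t[3]),np.cos(t[2])*np.sin(t[3]),np.sin(t[2])])
    w=(q-np.array([c[0],t[0],t[1]]))@a
    print(n,len(q),'y,z at x0',t[:2].round(1),'tilt,yaw',np.degrees(t[2:]).round(1),'ends along axis from x0',np.percentile(w,[.5,99.5]).round(1))
E
python3 -m pendant '[[[-0.6,3,1.5,-4,0],[-0.6,4,1.5,-5,0],[-0.6,0,0,0,0],[-0.6,0,0,0,0]]]' 10
python3 -m pendant '[[[-0.6,3,0.2,-6.3,0],[-0.6,3,0.2,-6.3,0],[-0.6,3,0.1,-6.4,0],[-0.6,3,0.1,-6.4,0],[-0.6,0,0,0,0]]]'
python3 - <<'E'
from c import *
s=r.get_state();t=s['tool_pos']*1000;print(t,s['ft_force'])
for n in('wrist','top'): fit(n,t+[0,0,6],22)
E
```

```text
time: 6.05
tool_pos: [0.5688, 0.261, 0.1596]
tool_rot: [3.14, 0.081, -0.002]
ft_force: [-0.3, 0.5, -3.6]
finger_gap: 0.0317
gripper_force: 10.0
time: 6.47
tool_pos: [0.5807, 0.2614, 0.133]
tool_rot: [3.14, 0.08, -0.004]
ft_force: [-1.2, 0.4, -2.2]
finger_gap: 0.0317
gripper_force: 10.0
[580.67314697 261.35471777 132.97494716] [-1.16168089  0.42213778 -2.19189445]
wrist 6316 y,z at x0 [261.  137.3] tilt,yaw [27.5  3. ] ends along axis from x0 [-67.2  68.4]
top 302 y,z at x0 [259.1 138.1] tilt,yaw [26.   1.3] ends along axis from x0 [-87.9  66.6]
```

```bash
python3 -m pendant '[[[-0.6,0,0,0,0],[-0.6,-2.1,-0.1,4.5,0],[-0.6,-2.1,-0.1,4.5,0],[-0.6,0,0,0,0]]]' 40 | tail -4
python3 -m pendant '[[[-0.6,-8,-0.5,-3.8,0],[-0.6,-8,-0.5,-3.8,0],[-0.6,-9,-0.5,-4,0],[-0.6,0,0,0,0],[-0.6,0,0,0,0]]]'
python3 - <<'E'
from c import *
s=r.get_state();t=s['tool_pos']*1000;print(t,s['ft_force'])
for n in('wrist','top'): fit(n,t+[0,0,5],26)
E
```

```text
tool_rot: [-3.14, -0.081, -0.003]
ft_force: [0.3, 0.3, -2.7]
finger_gap: 0.0312
gripper_force: 40.0
time: 7.32
tool_pos: [0.5531, 0.2603, 0.1339]
tool_rot: [-3.14, -0.081, -0.007]
ft_force: [5.1, -0.6, 0.0]
finger_gap: 0.0309
gripper_force: 40.0
[553.09079086 260.2696236  133.87696697] [ 5.05416909 -0.59569986  0.00560757]
wrist 6315 y,z at x0 [259.9 138.2] tilt,yaw [27.7  3.1] ends along axis from x0 [-66.4  68.5]
top 322 y,z at x0 [259.2 139.4] tilt,yaw [27.4  3.2] ends along axis from x0 [-70.8  66.2]
```

```bash
python3 -m pendant '[[[-0.6,-3.5,-0.2,-1.6,0],[-0.6,2.8,0.1,-6,0],[-0.6,2.8,0.1,-6,0],[-0.6,2.8,0.1,-6,0],[-0.6,0,0,0,0]]]' 40 | tail -5
python3 -m pendant '[[[-0.6,0,0,0,0],[-0.6,1.7,0.1,-3.6,0],[-0.6,1.7,0.1,-3.6,0],[-0.6,0,0,0,0]]]' 15
python3 - <<'E'
from c import *
s=r.get_state();t=s['tool_pos']*1000;print(t,s['ft_force'])
for n in('wrist','top'): fit(n,t+[0,0,5],26)
E
```

```text
tool_pos: [0.5569, 0.2598, 0.111]
tool_rot: [3.14, 0.08, -0.002]
ft_force: [5.6, -0.9, -0.3]
finger_gap: 0.0308
gripper_force: 40.0
time: 8.17
tool_pos: [0.5601, 0.2601, 0.1044]
tool_rot: [3.14, 0.08, -0.002]
ft_force: [5.1, 1.0, -1.1]
finger_gap: 0.0316
gripper_force: 15.0
[560.14659403 260.14944116 104.44892647] [ 5.10175447  0.97957326 -1.07732477]
wrist 6867 y,z at x0 [259.8 108.8] tilt,yaw [25.2  3.3] ends along axis from x0 [-68.7  91.8]
top 312 y,z at x0 [258.4 107.4] tilt,yaw [21.6  2.6] ends along axis from x0 [-87.6  92.7]
```

```bash
python3 -m pendant '[[[-0.05,0,0,0,0],[-0.05,0,0,0,0],[-0.05,0,0,0,0],[-0.05,-3,0,20,0],[-0.05,-3,0,35,0]]]' 15
python3 -m pendant '[[[-0.05,0,0,38,0],[-0.05,0,-10,38,0],[-0.05,0,-20,10,3],[-0.05,0,0,0,0]]]' |head -2
python3 - <<'E'
from c import *
s=r.get_state();t=s['tool_pos']*1000;print(t,s['time'],np.degrees(2*np.arctan2(s['tool_rot'][1],s['tool_rot'][0]))-90)
for n in('wrist','top'): fit(n,np.array([570.2,259.7,112.7]),25)
im,d,p,T=look('wrist','w3.png')
E
```

```text
time: 8.68
tool_pos: [0.5508, 0.2594, 0.1568]
tool_rot: [3.138, 0.08, -0.016]
ft_force: [0.2, -0.2, -0.1]
finger_gap: 0.0436
gripper_force: 0.0
time: 9.02
tool_pos: [0.5551, 0.2286, 0.2509]
[555.065836   228.58384967 250.88859781] 9.0167 -444.0000358993999
wrist 3149 y,z at x0 [259.4 110.6] tilt,yaw [24.9  3.4] ends along axis from x0 [-69.8  86.7]
top 394 y,z at x0 [257.5 112.9] tilt,yaw [25.9  1.7] ends along axis from x0 [-91.1  88.6]
```

View pics/w3.png

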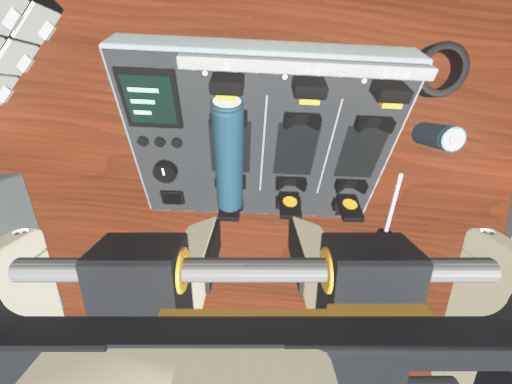

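```bash
python3 -m pendant '[[[0.3,2,-32,0,5.9],[0.3,2,-32,0,5.9],[0.3,2,-32,0,5.9],[0.3,2,-32,0,5.9],[0.3,2,-32,0,5.9]]]' 30|head -2; python3 -m pendant '[[[0.3,2,-32,0,5.9],[0.3,2,-32,0,5.9],[0.3,2,-32,0,5.9],[0.3,2,-32,0,5.9],[0.3,2,-32,0,5.9]]]' |head -2;  python3 -m pendant '[[[0.3,2,-32,0,5.9],[0.3,2,-32,0,5.9],[0.3,2,-32,0,5.9],[0.3,2,-32,-10,5.9],[0.3,1,-32,-20,5.9]]]' |head -2; python3 -m pendant '[[[0.3,0,-9,-30,5.9],[0.3,0,0,-38,0],[0.3,0,0,-20,0],[0.3,0,0,0,0],[0.3,0,0,0,0]]]'
python3 - <<'E'
from h import *
s=r.get_state();print(s['tool_pos'],s['time'],np.degrees(2*np.arctan2(s['tool_rot'][1],s['tool_rot'][0]))-90)
o,P=cells()
for x in o: print(x)
E
```

```text
time: 9.58
tool_pos: [0.563, 0.0699, 0.2446]
time: 10.0
tool_pos: [0.5733, -0.0901, 0.2445]
time: 10.42
tool_pos: [0.5839, -0.2506, 0.2165]
time: 10.83
tool_pos: [0.5823, -0.2574, 0.1264]
tool_rot: [-2.009, -2.409, 0.001]
ft_force: [-0.7, 0.0, 0.8]
finger_gap: 0.0597
gripper_force: 0.0
[ 0.58225587 -0.25744233  0.12641578] 10.8333 -349.6583780844716
(0.58, [583.3, -259.1], [31.0, 137.6], -79.2, np.float64(43.6))
(0.67, [648.5, -237.2], [44.0, 116.2], -78.6, np.float64(43.5))
```

```bash
python3 -m pendant '[[[0.3,1.3,-2.5,-30,0],[0.3,0,0,-35,0],[0.3,0,0,-30,0],[0.3,0,0,-18,0],[0.3,0,0,0,0]]]' 30|head -2;python3 -m pendant '[[[0.3,0,0,0,0],[0.3,0,0,0,0]]]' |head -2;  python3 -c "
from h import *
s=r.get_state();print(s['tool_pos'])"
```

```text
time: 11.35
tool_pos: [0.583, -0.26, 0.0132]
time: 11.52
tool_pos: [0.586, -0.2619, 0.0184]
[ 0.58599628 -0.26191215  0.01839519]
```

```bash
python3 -c "
from h import *
for i in range(6):
    s=r.get_state();print(s['tool_pos'].round(4),s['qpos'].round(4),s['ft_force'].round(1)); r.snapshot('side')"
```

```text
[ 0.586  -0.2619  0.0184] [-5.397e-01  7.609e-01  1.411e+00  1.000e-04  9.651e-01 -7.204e-01] [ 0.5  0.7 -0.3]
[ 0.586  -0.262   0.0185] [-5.3980e-01  7.6060e-01  1.4111e+00  1.0000e-04  9.6490e-01 -7.2050e-01] [ 0.2 -0.5  1.2]
[ 0.5858 -0.2619  0.0184] [-5.3980e-01  7.6060e-01  1.4115e+00  1.0000e-04  9.6470e-01 -7.2050e-01] [ 0.4 -0.4  0.3]
[ 0.5855 -0.2618  0.018 ] [-5.3990e-01  7.6100e-01  1.4121e+00  1.0000e-04  9.6450e-01 -7.2050e-01] [ 1.  -0.   0.1]
[ 0.5852 -0.2617  0.0176] [-5.4000e-01  7.6140e-01  1.4126e+00  1.0000e-04  9.6430e-01 -7.2050e-01] [ 0.4 -0.1  0.2]
[ 0.585  -0.2615  0.0172] [-0.54    0.7619  1.4131  0.      0.9642 -0.7205] [ 0.6  0.1 -0.5]
```

```bash
python3 -m pendant '[[[0.3,-1,1,-4,0],[0.3,0,0,0,0],[-0.6,0,0,0,0],[-0.6,0,0,0,0],[-0.6,0,0,0,0]]]' 30|head -2;python3 -m pendant '[[[-0.6,0,0,0,0],[-0.6,0,0,0,0],[-0.6,0,0,10,0],[-0.6,0,0,25,0],[-0.6,0,0,35,0]]]'
```

```text
time: 12.23
tool_pos: [0.5833, -0.2602, 0.0116]
time: 12.65
tool_pos: [0.5813, -0.259, 0.0795]
tool_rot: [-2.008, -2.407, 0.001]
ft_force: [0.7, -0.2, -2.2]
finger_gap: 0.0313
gripper_force: 30.0
```

```bash
python3 -m pendant '[[[-0.6,0,0,38,0],[-0.6,-1,10,38,5.5],[-0.6,-1,28,25,5.5],[-0.6,-1,32,5,5.5],[-0.6,-1,32,0,5.5]]]' |head -2; python3 -m pendant '[[[-0.6,-1,32,0,5.5],[-0.6,-1,32,0,5.5],[-0.6,-1,32,0,5.5],[-0.6,-1,32,0,5.5],[-0.6,-1,32,0,5.5]]]' |head -2;  python3 -m pendant '[[[-0.6,-1,32,0,5.5],[-0.6,-1,32,0,5.5],[-0.6,-1,32,0,5.5],[-0.6,-1,32,0,5.5],[-0.6,-1,28,0,5.5]]]' |head -2; python3 -m pendant '[[[-0.6,-1,18,-6,0],[-0.6,-1,5,-6,0],[-0.6,0,0,0,0],[-0.6,0,0,0,0]]]'
python3 - <<'E'
from c import *
s=r.get_state();t=s['tool_pos']*1000;print(t,np.degrees(2*np.arctan2(s['tool_rot'][1],s['tool_rot'][0]))-90)
for n in('wrist','top'): fit(n,t+[0,0,10],0)
E
```

```text
time: 13.07
tool_pos: [0.5801, -0.1579, 0.1912]
time: 13.48
tool_pos: [0.5738, 0.0035, 0.1882]
time: 13.9
tool_pos: [0.5686, 0.1599, 0.1881]
time: 14.23
tool_pos: [0.5668, 0.1802, 0.1754]
tool_rot: [-0.073, -3.14, 0.001]
ft_force: [0.1, -0.1, -2.8]
finger_gap: 0.031
gripper_force: 30.0
[566.84883027 180.22965664 175.35807882] -272.6594545327763
wrist 9104 y,z at x0 [180.3 190.7] tilt,yaw [-0.  -2.2] ends along axis from x0 [-69.2  35.2]
top 31 y,z at x0 [179.8 190.7] tilt,yaw [-2.8 -1.8] ends along axis from x0 [-53.8 -30. ]
```

```bash
python3 -m pendant '[[[-0.6,3,2.5,-12,3],[-0.6,3.1,2.4,-11.4,2.9],[-0.6,0,0,0,0],[-0.6,0,0,0,0],[-0.6,0,0,0,0]]]' 10 |head -3
python3 - <<'E'
from c import *
s=r.get_state();t=s['tool_pos']*1000;print(t,np.degrees(2*np.arctan2(s['tool_rot'][1],s['tool_rot'][0]))-90)
for n in('wrist',): fit(n,t+[0,0,15],0)
E
python3 -m pendant '[[[-0.6,2.8,0.2,-6,0],[-0.6,2.8,0.2,-6,0],[-0.6,2.8,0.1,-6,0],[-0.6,2.6,0.1,-5.6,0],[-0.6,0,0,0,0]]]'
python3 - <<'E'
from c import *
s=r.get_state();t=s['tool_pos']*1000;print(t,s['ft_force'])
for n in('wrist','top'): fit(n,t+[0,0,15],24)
E
```

```text
time: 14.75
tool_pos: [0.5738, 0.1849, 0.1531]
tool_rot: [-0.085, 3.14, 0.0]
[573.76414736 184.94523666 153.05189766] 93.09450019040665
wrist 9134 y,z at x0 [185.  168.4] tilt,yaw [0.1 3.5] ends along axis from x0 [-69.3  35.1]
time: 15.22
tool_pos: [0.5842, 0.1861, 0.1269]
tool_rot: [0.088, -3.138, 0.001]
ft_force: [-0.6, -0.7, -1.7]
finger_gap: 0.0316
gripper_force: 10.0
[584.17637045 186.13042005 126.89787979] [-0.64428625 -0.68155215 -1.72389054]
wrist 8814 y,z at x0 [186.2 141.7] tilt,yaw [23.5  3.3] ends along axis from x0 [-83.5  31.9]
top 89 y,z at x0 [185.5 143. ] tilt,yaw [22.1  2.5] ends along axis from x0 [-88.5 -22.2]
```

```bash
python3 -m pendant '[[[-0.6,0.7,0,-1.5,0],[-0.6,0,0,0,0]]]' 10 |head -1
python3 -m pendant '[[[-0.6,0,0,0,0],[-0.6,-2,-0.1,4.3,0],[-0.6,-2,-0.1,4.3,0],[-0.6,0,0,0,0]]]' 40 | tail -4
python3 -m pendant '[[[-0.6,-8,-0.5,-3.8,0],[-0.6,-9,-0.5,-4,0],[-0.6,-9,-0.5,-4,0],[-0.6,0,0,0,0],[-0.6,0,0,0,0]]]'
python3 - <<'E'
from c import *
s=r.get_state();t=s['tool_pos']*1000;print(t,s['ft_force'])
for n in('wrist','top'): fit(n,t+[0,0,15],25)
E
```

```text
time: 15.48
tool_rot: [-0.089, 3.139, 0.001]
ft_force: [0.7, 0.3, -2.4]
finger_gap: 0.0311
gripper_force: 40.0
time: 16.23
tool_pos: [0.5566, 0.1847, 0.1252]
tool_rot: [-0.089, 3.136, 0.001]
ft_force: [4.9, 0.2, 0.1]
finger_gap: 0.031
gripper_force: 40.0
[556.56227893 184.74978508 125.22089191] [4.92398246 0.17657869 0.08502072]
wrist 8683 y,z at x0 [184.8 140. ] tilt,yaw [23.7  3.3] ends along axis from x0 [-68.6  31.8]
top 105 y,z at x0 [185.3 144.1] tilt,yaw [26.3  4.3] ends along axis from x0 [-79.3 -27. ]
```

```bash
python3 -m pendant '[[[-0.6,-3.5,0,-1.6,0],[-0.6,2.8,0.2,-6,0],[-0.6,2.8,0.2,-6,0],[-0.6,2.8,0.2,-6,0],[-0.6,0,0,0,0]]]' 40 | tail -5
python3 -m pendant '[[[-0.6,0,0,0,0],[-0.6,2.2,0.1,-4.6,0],[-0.6,2.2,0.1,-4.6,0],[-0.6,0,0,0,0]]]' 15
python3 - <<'E'
from c import *
s=r.get_state();t=s['tool_pos']*1000;print(t,s['ft_force'])
for n in('wrist','top'): fit(n,t+[0,0,15],25)
E
```

```text
tool_pos: [0.5604, 0.1851, 0.1027]
tool_rot: [0.088, -3.139, -0.0]
ft_force: [4.7, 0.6, -0.5]
finger_gap: 0.031
gripper_force: 40.0
time: 17.08
tool_pos: [0.5646, 0.1853, 0.094]
tool_rot: [0.088, -3.14, -0.0]
ft_force: [5.6, 0.8, 0.3]
finger_gap: 0.0318
gripper_force: 15.0
[564.59759063 185.34700506  93.98295517] [5.5984294  0.82245701 0.33307683]
wrist 8828 y,z at x0 [185.4 108.8] tilt,yaw [23.7  3.2] ends along axis from x0 [-70.4  31.8]
top 90 y,z at x0 [182.2 106.3] tilt,yaw [20.9  1.1] ends along axis from x0 [-87.2 -25.3]
```

```bash
python3 -m pendant '[[[-0.05,0,0,0,0],[-0.05,0,0,0,0],[-0.05,0,0,0,0],[-0.05,-3,0,20,0],[-0.05,-3,0,35,0]]]' 15
python3 -m pendant '[[[-0.05,0,0,38,0],[-0.05,5,-10,38,-5.5],[-0.05,7,-32,10,-5.5],[-0.05,7,-32,0,-5.5],[-0.05,7,-32,0,-5.5]]]' |head -2
python3 - <<'E'
from c import *
for c in ([570.2,259.7,112.7],[574.1,185.3,112.7]): fit('top',np.array(c),25)
E
python3 -m pendant '[[[0.3,7,-32,0,-5.5],[0.3,7,-32,0,-5.5],[0.3,7,-32,0,-5.5],[0.3,7,-32,0,-5.5],[0.3,7,-32,0,-5.5]]]' 30|head -2;  python3 -m pendant '[[[0.3,7,-32,0,-5.5],[0.3,7,-32,0,-5.5],[0.3,7,-32,0,-5.5],[0.3,7,-32,-10,-5.5],[0.3,6,-30,-20,-5.5]]]' |head -2; python3 -m pendant '[[[0.3,0,0,-30,-5.5],[0.3,0,0,-30,0],[0.3,0,0,0,0],[0.3,0,0,0,0]]]'
python3 - <<'E'
from h import *
s=r.get_state();print(s['tool_pos'],s['time'],np.degrees(2*np.arctan2(s['tool_rot'][1],s['tool_rot'][0]))-90)
o,P=cells()
for x in o: print(x)
E
```

```text
time: 17.6
tool_pos: [0.5551, 0.1848, 0.1464]
tool_rot: [0.088, -3.13, 0.002]
ft_force: [0.1, 1.6, -0.4]
finger_gap: 0.0434
gripper_force: 0.0
time: 18.02
tool_pos: [0.5842, 0.0788, 0.2373]
top 42 y,z at x0 [256.7 106.7] tilt,yaw [35.3  0.8] ends along axis from x0 [-34.   86.7]
top 537 y,z at x0 [184.6 111.9] tilt,yaw [24.9  3.5] ends along axis from x0 [-35.8  81.9]
time: 18.53
tool_pos: [0.6189, -0.0811, 0.2357]
time: 18.95
tool_pos: [0.6544, -0.2399, 0.208]
time: 19.28
tool_pos: [0.6523, -0.2374, 0.1443]
tool_rot: [-1.999, -2.417, 0.001]
ft_force: [0.6, -0.1, 0.8]
finger_gap: 0.0595
gripper_force: 0.0
[ 0.65227479 -0.23738406  0.144305  ] 19.2833 -349.174122532154
(0.58, [657.4, -247.0], [31.0, 139.6], -79.2, np.float64(43.5))
```

```bash
python3 -m pendant '[[[0.3,2.5,-5,-35,-0.8],[0.3,2.5,-4.6,-35,0],[0.3,0,0,-35,0],[0.3,0,0,-26,0],[0.3,0,0,0,0]]]' 30|head -2;python3 -m pendant '[[[0.3,0,0,0,0],[0.3,0,0,0,0],[0.3,0,0,0,0]]]' |head -2
```

```text
time: 19.8
tool_pos: [0.6563, -0.2465, 0.0113]
time: 20.05
tool_pos: [0.6605, -0.2489, 0.0191]
```

```bash
python3 -m pendant '[[[0.3,-2,1.3,-4,0],[0.3,0,0,0,0],[0.3,0,0,0,0],[-0.6,0,0,0,0],[-0.6,0,0,0,0]]]' 30|head -2;python3 -m pendant '[[[-0.6,0,0,0,0],[-0.6,0,0,0,0],[-0.6,0,0,0,0],[-0.6,0,0,10,0],[-0.6,0,0,25,0]]]'
```

```text
time: 20.47
tool_pos: [0.6565, -0.247, 0.0115]
time: 20.88
tool_pos: [0.6535, -0.2455, 0.0422]
tool_rot: [-2.015, -2.399, 0.003]
ft_force: [-0.7, 0.3, -2.4]
finger_gap: 0.0312
gripper_force: 30.0
```

```bash
python3 -m pendant '[[[-0.6,0,0,38,0],[-0.6,0,0,38,-3],[-0.6,-4,15,38,-6],[-0.6,-5,22,25,-6],[-0.6,-6,24,5,-6]]]' |head -2; python3 -m pendant '[[[-0.6,-6,24,0,-6.1],[-0.6,-6,24,0,-6.1],[-0.6,-6,24,0,-6.1],[-0.6,-6,24,0,-6.1],[-0.6,-6,24,0,-6.1]]]' |head -2;  python3 -m pendant '[[[-0.6,-6,24,0,-6.1],[-0.6,-6,24,0,-6.1],[-0.6,-6,24,0,-6.1],[-0.6,-6,24,0,-6.1],[-0.6,-6,24,0,-6.1]]]' |head -2; python3 -m pendant '[[[-0.6,-5,22,-5,-6.1],[-0.6,-5,20,-6,-6],[-0.6,0,5,0,-2],[-0.6,0,0,0,0],[-0.6,0,0,0,0]]]'
python3 - <<'E'
from c import *
s=r.get_state();t=s['tool_pos']*1000;print(t,np.degrees(2*np.arctan2(s['tool_rot'][1],s['tool_rot'][0]))-90)
for n in('wrist','top'): fit(n,t+[0,0,15],0)
E
```

```text
time: 21.3
tool_pos: [0.6431, -0.1869, 0.1968]
time: 21.72
tool_pos: [0.6105, -0.0647, 0.1904]
time: 22.13
tool_pos: [0.5805, 0.0552, 0.1904]
time: 22.55
tool_pos: [0.5713, 0.1012, 0.1795]
tool_rot: [3.139, 0.109, -0.0]
ft_force: [1.1, -0.5, -4.1]
finger_gap: 0.0314
gripper_force: 30.0
[571.2522742  101.16854532 179.46022534] -86.02534979753543
wrist 8670 y,z at x0 [100.8 195.4] tilt,yaw [-0.1  4.7] ends along axis from x0 [-33.9  66.7]
top 120 y,z at x0 [ 99.3 196.7] tilt,yaw [0.1 4.7] ends along axis from x0 [-62.7 -10.3]
```

```bash
python3 -m pendant '[[[-0.6,2.5,5,-14,-1],[-0.6,3,5,-14,0],[-0.6,0,0,0,0],[-0.6,0,0,0,0],[-0.6,0,0,0,0]]]' 10 |head -3
python3 - <<'E'
from c import *
s=r.get_state();t=s['tool_pos']*1000;print(t,np.degrees(2*np.arctan2(s['tool_rot'][1],s['tool_rot'][0]))-90)
for n in('wrist',): fit(n,t+[0,0,16],0)
E
python3 -m pendant '[[[-0.6,2.9,0.2,-6.2,0],[-0.6,2.9,0.2,-6.2,0],[-0.6,2.9,0.1,-6.2,0],[-0.6,2.7,0.1,-5.9,0],[-0.6,0,0,0,0]]]'
python3 - <<'E'
from c import *
s=r.get_state();t=s['tool_pos']*1000;print(t,s['ft_force'])
for n in('wrist','top'): fit(n,t+[0,0,16],24)
E
```

```text
time: 23.07
tool_pos: [0.5773, 0.1104, 0.1519]
tool_rot: [3.14, 0.077, 0.001]
[577.25834253 110.39200711 151.88653423] -87.17759355964189
wrist 9122 y,z at x0 [110.  167.8] tilt,yaw [-0.3  3.6] ends along axis from x0 [-34.  78.]
time: 23.53
tool_pos: [0.5881, 0.1116, 0.1249]
tool_rot: [3.14, 0.078, -0.004]
ft_force: [-1.2, -0.4, -3.0]
finger_gap: 0.0315
gripper_force: 10.0
[588.05636916 111.57717129 124.87136983] [-1.20432926 -0.44726177 -3.01618423]
wrist 7123 y,z at x0 [111.2 139.7] tilt,yaw [24.5  3. ] ends along axis from x0 [-57.5  67.5]
top 29 y,z at x0 [110.2 144. ] tilt,yaw [27.8  3.4] ends along axis from x0 [-32.3  -5.1]
```

```bash
python3 -m pendant '[[[-0.6,0,0,0,0],[-0.6,-2,-0.1,4.5,0],[-0.6,-2.1,-0.1,4.5,0],[-0.6,0,0,0,0]]]' 40 | tail -4
python3 -m pendant '[[[-0.6,-8,-0.5,-3.8,0],[-0.6,-9,-0.5,-4,0],[-0.6,-9,-0.5,-4.2,0],[-0.6,0,0,0,0],[-0.6,0,0,0,0]]]'
python3 - <<'E'
from c import *
s=r.get_state();t=s['tool_pos']*1000;print(t,s['ft_force'])
for n in('wrist','top'): fit(n,t+[0,0,15],25)
E
```

```text
tool_rot: [3.141, 0.078, 0.003]
ft_force: [0.5, -0.5, -3.5]
finger_gap: 0.0309
gripper_force: 40.0
time: 24.38
tool_pos: [0.5598, 0.1101, 0.1251]
tool_rot: [-3.141, -0.078, -0.007]
ft_force: [5.7, 0.4, 0.0]
finger_gap: 0.031
gripper_force: 40.0
[559.76266704 110.06556845 125.05998222] [5.70580288 0.37397234 0.02348199]
wrist 7069 y,z at x0 [109.7 140. ] tilt,yaw [24.7  3. ] ends along axis from x0 [-57.2  67.3]
top 49 y,z at x0 [108.  141.2] tilt,yaw [23.7  2.3] ends along axis from x0 [-50.2  -7.9]
```

```bash
python3 -m pendant '[[[-0.6,-3,0.5,-1.3,0],[-0.6,2.8,0.2,-6,0],[-0.6,2.8,0.2,-6,0],[-0.6,2.8,0.2,-6,0],[-0.6,0,0,0,0]]]' 40 | tail -5
python3 -m pendant '[[[-0.6,0,0,0,0],[-0.6,2.2,0.1,-4.6,0],[-0.6,2.2,0.1,-4.6,0],[-0.6,0,0,0,0]]]' 15
python3 - <<'E'
from c import *
s=r.get_state();t=s['tool_pos']*1000;print(t,s['ft_force'])
for n in('wrist',): fit(n,t+[0,0,15],25)
E
```

```text
tool_pos: [0.564, 0.1111, 0.1027]
tool_rot: [3.141, 0.077, -0.002]
ft_force: [4.7, 0.2, 0.1]
finger_gap: 0.0314
gripper_force: 40.0
time: 25.23
tool_pos: [0.5681, 0.1113, 0.0938]
tool_rot: [3.141, 0.078, -0.002]
ft_force: [5.6, 0.4, -0.4]
finger_gap: 0.0314
gripper_force: 15.0
[568.12833154 111.28427815  93.75207268] [ 5.59715032  0.44229878 -0.39112673]
wrist 7289 y,z at x0 [110.9 108.6] tilt,yaw [24.3  3.1] ends along axis from x0 [-57.   92.4]
```

Release, back away, and check all three.

```bash
python3 -m pendant '[[[-0.05,0,0,0,0],[-0.05,0,0,0,0],[-0.05,0,0,0,0],[-0.05,-3,0,20,0],[-0.05,-3,0,35,0]]]' 15 | head -2
python3 -m pendant '[[[-0.05,0,0,38,0],[-0.05,-10,10,38,0],[-0.05,-20,20,20,0],[-0.05,-20,20,10,0],[-0.05,-20,20,0,0]]]' |head -2
python3 -m pendant '[[[-0.05,0,0,0,0],[-0.05,0,0,0,0]]]' |head -2
python3 - <<'E'
from c import *
for c in ([570.2,259.7,112.7],[574.1,185.3,112.7],[578,110.9,112.7]): fit('wrist',np.array(c),25)
im,d,p,T=look('wrist','w9.png')
a,_,_,_=look('top')
cv2.imwrite('pics/fin.png',cv2.resize(np.hstack([im,cv2.resize(a[110:254,50:242],(512,384))]),(800,300)))
E
```

```text
time: 25.7
tool_pos: [0.5586, 0.1111, 0.1467]
time: 26.12
tool_pos: [0.4916, 0.182, 0.2589]
time: 26.28
tool_pos: [0.4906, 0.1821, 0.2564]
wrist 4318 y,z at x0 [259.4 110.5] tilt,yaw [24.8  3.4] ends along axis from x0 [-72.8  84.5]
wrist 4074 y,z at x0 [184.4 110.4] tilt,yaw [24.8  3.4] ends along axis from x0 [-69.5  84.5]
wrist 4304 y,z at x0 [109.7 110.3] tilt,yaw [24.8  3.9] ends along axis from x0 [-77.5  85.6]
```

View pics/fin.png

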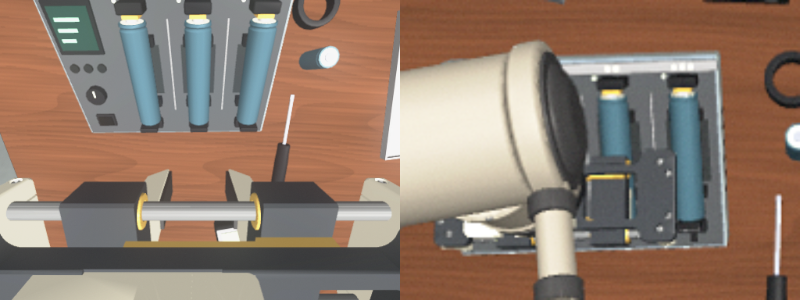

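All three cells lie at 24.8° in their bays, with their + ends (white ring and button, at about y = 15 px in the left view) against the brass contacts. The sliders are against their flat ends, and the screwdriver, short cell and tape are undisturbed.

```bash
python3 -c "
from plant import r
print(r.hand_in())"
```

```text
the job is handed in; nothing more can be done
None
```

I loaded all three cells into bays 1, 2 and 3 in that order, each flat in its rests with its + button against the fixed contact and the spring slider on its flat end, and handed the job in at about 26 s; the hand-in returned no verdict.

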